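Complete the track roller tin

ROBOT

A 7-joint arm with a two-finger parallel gripper is mounted at the origin on the work surface. World frame = base frame: x ahead of the robot, y to its left, z up, the work surface at z = 0. Lengths are in m, angles in rad, forces in N, time in s.
With the tool pointing down it reaches from about 0.4 to 0.875 m from the base axis. Payload 19.3 kg.
Tool frame: the origin (TCP) lies at the very end of the fingers, on their centre line; the grasp point (between the pads) lies bot.grasp_offset behind it (bot.grasp_offset is the distance from the TCP to the grasp point, in m); z points along the fingers, y is the direction in which the jaws open and shut (so a half turn about z gives the same grasp; the last joint's range is limited). The gripper opens to 85 mm and grips with 20 to 120 N. Pads are 22 mm wide; open, the fingers measure 114 mm over their backs; the gripper's body (76 mm by 85 mm) begins 54 mm behind the grasp point. The pads swing forward as they close: fully open they stand 13 mm farther back than shut.
Start: joints at [-1.179, 0.521, -0.036, 1.599, 0.021, 1.021, -0.113], TCP at [0.278, 0.56, 0.231] pointing down, gripper open.
Joint ranges: [-2.91, 2.91], [-0.3, 2.13], [-1.5, 1.42], [0.17, 2.43], [-1.26, 4.41], [0.16, 1.93], [-2.52, 2.52]. Speed limits (rad/s): [1.89, 1.89, 2.39, 2.39, 3.01, 3.01, 3.01].

INTERFACE

Orientations are given as [roll, pitch, yaw] about the fixed x, y, z axes, in that order (R = Rz(yaw) Ry(pitch) Rx(roll)).
In Python, from workcell import bot gives the robot as it stands. The module is installed in compiled form; this text tells all that it offers.
- The arm moves only by the shell command python3 -m handwheel 'ROWS' [OPENING] [FORCE]. ROWS is JSON, a list of rows, each a list of 6 numbers: the shift along the tool's x, y, z as a fraction of full scale, then the turn, a rotation vector about the tool's x, y, z as a fraction of full scale. In form: [[x, y, z, rx, ry, rz], ...]. A call has 1 to 8 rows; each row shifts and turns the commanded pose from where the row before left it, along the tool's axes as they then stand; what a row does not reach is not made up. Full scale, the value 1, is 0.025 m for a shift and 360 degrees for a turn. A row lasts 1/8 s, in which the tool goes at most 62.5 mm and 10.7 degrees, less where a joint would pass 70% of its speed; a pose out of reach is approached as far as the arm can. A call with a number of a shift or a turn outside -1 to 1 is refused whole. A call with a gripper value outside its range is refused whole. OPENING is the closure, from -1 (fully open) to 1 (shut), set as the call begins (- or left out, the last holds). The fingers move at their own pace and stop on an object; FORCE is the grip in N (left out, the last holds). Time passes only in rows, so rows that do not move let the fingers close. It gives the time, the measured TCP pose, the force and the opening at its end, in the units of the state.
- bot.observe(): the state, without advancing time (a new reading comes with each control period).
- bot.grab_frame(name): name is "scene" or "top" or "wrist"; returns a dict with "pixels" (384x512x3 uint8, blue, green, red), "vertical_fov" (degrees; the focal length in pixels is half the picture's height over the tangent of half this angle, whatever the lens; pixels are square), "cx", "cy" (the principal point, pixels), "D" ([k1, k2, p1, p2, k3] as OpenCV has them; the pictures are not rectified), "R" (3x3) and "t" (3): a world point X has camera coordinates R X + t. Camera axes: x right, y down, z forward; pixel columns grow to the right and rows downward; lengths in m; the calibration is good to about 2 mm. A picture is of the moment at which its call begins. There is no depth.
- bot.job_done(): hands the job in, once; it reports no verdict.
Trained networks look in a picture, given as the dict that the camera call returned (one of the last four; its "shot" number tells which), for a name from the list of things; names that differ only in an ending like _2 or _b are one class to them, and where a whole thing is asked for, a point or a joint stands for the part that bears it (a point fixed in the world has none). Each returns a list of dicts, best first, with "score" (0 to 1); they miss things now and then, are a little off and sometimes report something else, mostly with a low value. They report only what shows in the picture. A call takes as long as a camera call. They do not tell look-alikes from the thing itself.
- bot.trace(picture, thing): "region" (384x512 bool, what is visible of it) and "point" ([column, row] in pixels, amid what is visible of it).
The state is a dict: "clock": time; "qpos": joint angles; "qd": joint speeds; "joint_efforts": joint torques, N m; "position": TCP position; "tool_rot": TCP orientation; "force": force on the tool from outside, world axes, zero at the start; "moment": the same for the moment, N m; "grip_width": finger opening in m.
Only numpy, scipy, OpenCV 4.12 (cv2) and the standard library are available. Lean on these libraries where they do the work, as an engineer would, in place of code of your own. Each camera call takes 0.05 s, during which the arm holds its last target.

TASK

The round tin holds stud-type track rollers packed upright in a hexagonal cluster, one in the centre and six around it, but two of the six are missing, on opposite sides. On the shelf, find the two loose rollers of the same size as those in the tin (not the fatter one, nor the sleeve that has no stud) and stand one in each gap, upright on the tin's floor with the stud up, so that the cluster is complete.

Things in the scene. Friction and masses are not known exactly. Their poses are not given: they have to be found in the camera images.
- roller_a_mid (a point): Steel stud-type track roller standing stud up on the shelf: roller body 38 mm diameter, 36 mm high; on it a round stud 16 mm diameter, 50 mm long, to grip (36 to 86 mm above the underside). Total height 86 mm, 0.3 to 0.5 kg. Point: on its axis half-way up, 43 mm above the underside; z along the stud. Either gap will do.
- roller_b_mid (a point): Steel stud-type track roller standing stud up on the shelf: roller body 38 mm diameter, 36 mm high; on it a round stud 16 mm diameter, 50 mm long, to grip (36 to 86 mm above the underside). Total height 86 mm, 0.3 to 0.5 kg. Point: on its axis half-way up, 43 mm above the underside; z along the stud. Same as the first; either gap.
- gap_1 (a point): Gap on the +x side of a fixed open round tin (outside 150 mm, inside 142 mm diameter, floor 4 mm thick, rim 36 mm above it). Point: on the inner floor, 46 mm from the tin's centre. Tin axes: x through both gaps, z up. Five like rollers stand loose in it: centre, and 46 mm out at 60, 120, 240, 300 deg from x. About 8 mm free to each, 6 mm to the wall.
- gap_2 (a point): The opposite gap, on the -x side of the tin's centre, 46 mm from it; point on the inner floor, 4 mm above the shelf; same axes and free space. The standing rollers' studs reach 86 mm above the inner floor, so carry a roller above them; fingers that close along the tin's y pass between the studs.
There are look-alikes about, which are no part of the job. Leave any green, red or yellow look-alike of the part that bears roller_b_mid alone.

How it is judged:
At the end, for the whole second after the job is handed in: One of the two rollers stands in each gap of the tin: its axis within 16 mm of the gap's point, its centre 35 to 51 mm above the tin's inner floor (43 mm when it stands on the floor), and its stud upright within 0.17 rad (about 10 degrees) ((((horizontal distance between roller_a_mid and gap_1 below 0.016 m and z of roller_a_mid in the frame of gap_1 between 0.035 and 0.051 m and angle between roller_a_mid's own z axis and vertical below 0.17 rad) and (horizontal distance between roller_b_mid and gap_2 below 0.016 m and z of roller_b_mid in the frame of gap_2 between 0.035 and 0.051 m and angle between roller_b_mid's own z axis and vertical below 0.17 rad)) or ((horizontal distance between roller_a_mid and gap_2 below 0.016 m and z of roller_a_mid in the frame of gap_2 between 0.035 and 0.051 m and angle between roller_a_mid's own z axis and vertical below 0.17 rad) and (horizontal distance between roller_b_mid and gap_1 below 0.016 m and z of roller_b_mid in the frame of gap_1 between 0.035 and 0.051 m and angle between roller_b_mid's own z axis and vertical below 0.17 rad)))); the robot touches nothing.
It also fails if it takes over 58 s, if anything falls off the work surface, if the arm or the gripper's body presses on something with over 40 N, if the wrist force passes 120 N, or if a joint passes its speed limit or range.

## Working session

There is one attempt and no reset: what is moved stays moved. The work goes in short steps, Python scripts to look and compute and a shell command to move; the robot and the scene stay as the last step left them, time stands still between calls to the robot, and variables do not carry over. Pictures are saved under pics/ and viewed, and the job is handed in when it is done.

```bash
mkdir -p pics; cat > h.py <<'E'
import numpy as np,cv2
from workcell import bot
def K(f):
    h=f["pixels"].shape[0]; fl=h/2/np.tan(np.radians(f["vertical_fov"])/2)
    return np.array([[fl,0,f["cx"]],[0,fl,f["cy"]],[0,0,1.]])
def ray(f,p,z):
    n=cv2.undistortPoints(np.array([[p]],float),K(f),np.array(f["D"],float))[0,0]
    R=np.array(f["R"]);t=np.array(f["t"]).ravel()
    c=-R.T@t; d=R.T@np.array([n[0],n[1],1]); return c+d*(z-c[2])/d[2]
def proj(f,X):
    R=np.array(f["R"]);t=np.array(f["t"],float).ravel()
    return cv2.projectPoints(np.array(X,float).reshape(-1,1,3),cv2.Rodrigues(R)[0],t,K(f),np.array(f["D"],float))[0].reshape(-1,2)
E
python3 - <<'E'
from h import *
import pickle
for n in ["scene","top"]:
    f=bot.grab_frame(n); cv2.imwrite(f"pics/{n}0.png",f["pixels"])
    pickle.dump(f,open(f"{n}.pkl","wb"))
    print(n,f["vertical_fov"],(-np.array(f["R"]).T@np.array(f["t"]).ravel()).round(3))
    for th in ["roller_a_mid","gap_1"]:
        try:
            for r in bot.trace(f,th): print(th,round(r["score"],2),r["point"],r["region"].sum())
        except Exception as e: print(th,e)
s=bot.observe(); print(s, bot.grasp_offset)
E
```

```text
scene 47.86480311611999 [0.92  0.166 0.771]
roller_a_mid 0.73 [151.4, 223.7] 482
gap_1 0.96 [367.6, 280.0] 3086
top 45.079639184515905 [ 0.48  -0.042  0.953]
roller_a_mid 0.59 [328.8, 142.6] 364
gap_1 0.76 [128.1, 197.0] 2633
{'clock': 0.3, 'qpos': array([-1.17919298,  0.52158002, -0.0363083 ,  1.59962781,  0.02117109,
        1.02110464, -0.11281646]), 'qd': array([ 0.00018863,  0.00080633, -0.00120193, -0.00234766,  0.0008156 ,
       -0.00099323,  0.00036546]), 'joint_efforts': array([-2.14251006e-03, -9.26023507e+01,  1.97592840e+00, -3.69742906e+01,
        1.78293575e-02,  5.10278216e-03,  2.66855261e-05]), 'position': array([0.27845125, 0.55943646, 0.23113263]), 'tool_rot': array([-3.14125561e+00, -1.50208347e-06,  2.67972432e+00]), 'force': array([-0.29058576, -0.2927945 ,  0.48260027]), 'moment': array([-0.02500239,  0.00745266,  0.00115674]), 'grip_width': 0.0853643921480559} 0.0187
```

View pics/scene0.png

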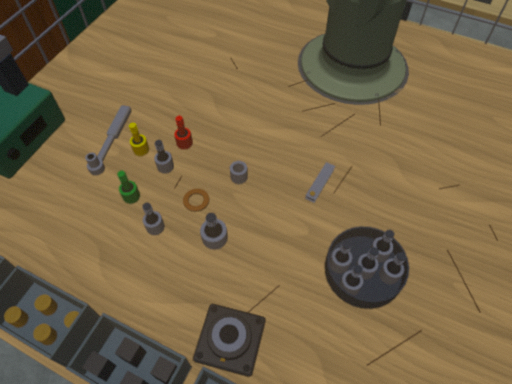

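View pics/top0.png

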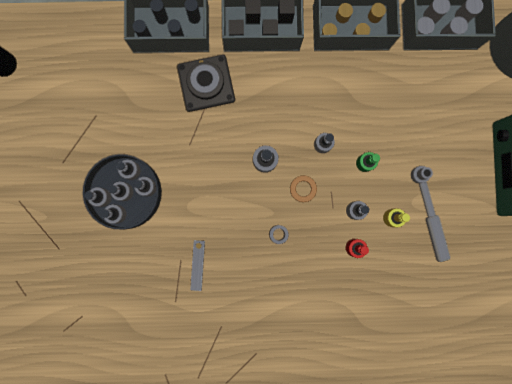

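```bash
python3 - <<'E'
from h import *
import pickle
S=pickle.load(open("scene.pkl","rb"));T=pickle.load(open("top.pkl","rb"))
a=cv2.resize(T["pixels"][120:270,240:440],None,fx=4,fy=4,interpolation=cv2.INTER_CUBIC)
cv2.imwrite("pics/topcrop.png",a[:600,:800])
a=cv2.resize(T["pixels"][145:240,70:175],None,fx=5,fy=5,interpolation=cv2.INTER_CUBIC)
cv2.imwrite("pics/tincrop.png",a)
a=cv2.resize(S["pixels"][100:260,70:250],None,fx=3.7,fy=3.7,interpolation=cv2.INTER_CUBIC)
cv2.imwrite("pics/scrop.png",a)
for p,z in [((325,142),.06),((358,210),.06),((265,158),.06),((279,234),.03),((122,192),.04)]: print(p,ray(T,p,z).round(3))
E
```

```text
(325, 142) [ 0.63  -0.199  0.06 ]
(358, 210) [ 0.496 -0.26   0.06 ]
(265, 158) [ 0.601 -0.081  0.06 ]
(279, 234) [ 0.452 -0.107  0.03 ]
(122, 192) [0.541 0.201 0.04 ]
```

View pics/topcrop.png

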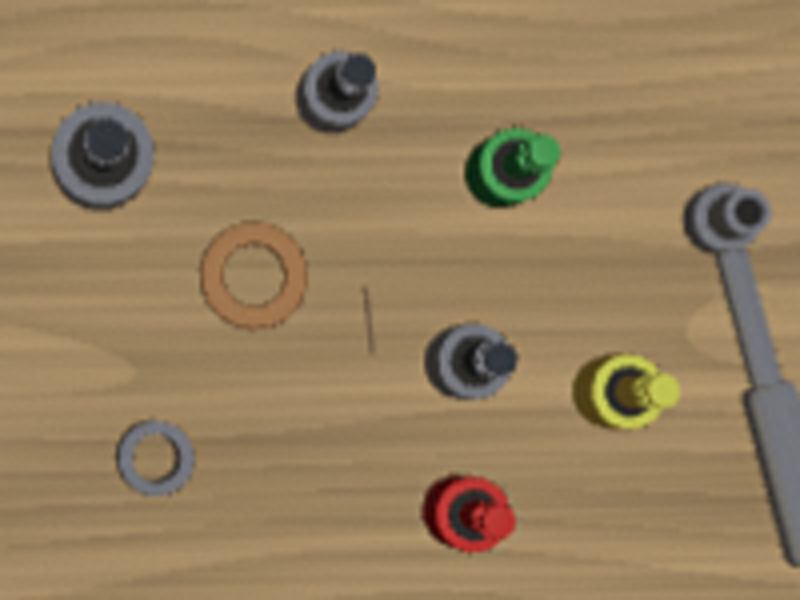

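View pics/tincrop.png

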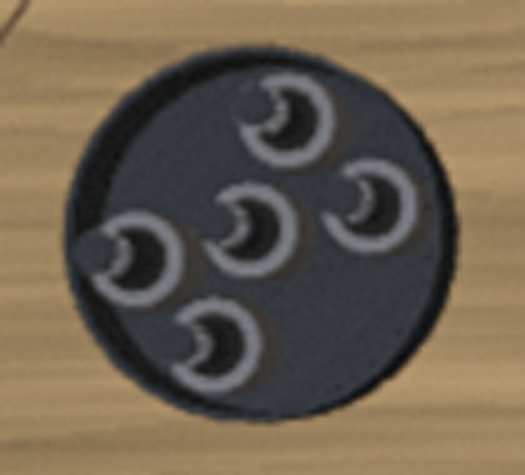

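View pics/scrop.png

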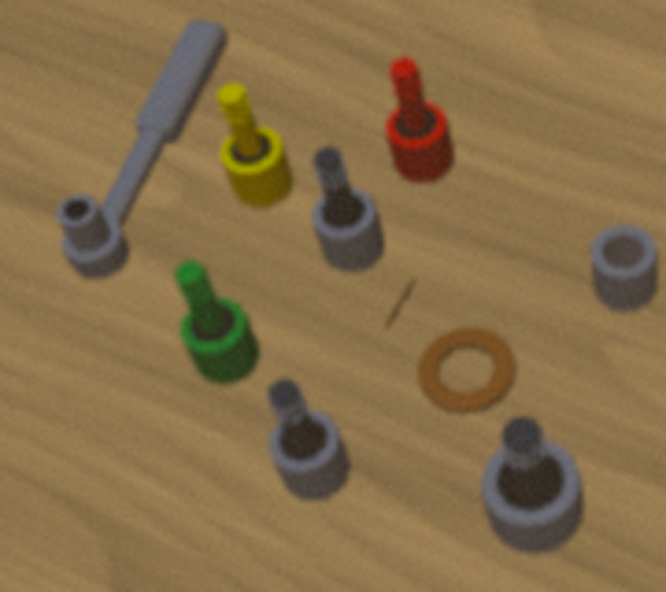

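```bash
cat > fit.py <<'E'
from h import *
from scipy.optimize import minimize
th=np.linspace(0,2*np.pi,48,endpoint=False)
def circ(x,y,z,r): return np.c_[x+r*np.cos(th),y+r*np.sin(th),np.full(48,z)]
def sil(f,parts,up=4):
    h,w=f["pixels"].shape[:2]; m=np.zeros((h*up,w*up),np.uint8)
    for P in parts:
        q=(proj(f,P)+.5)*up-.5
        cv2.fillConvexPoly(m,cv2.convexHull(np.round(q).astype(np.int32)),255)
    return cv2.resize(m,(w,h),interpolation=cv2.INTER_AREA)/255.
def cyl(x,y,z0,z1,r): return np.r_[circ(x,y,z0,r),circ(x,y,z1,r)]
def roller(x,y,z0=0): return [cyl(x,y,z0,z0+.036,.019),cyl(x,y,z0+.036,z0+.086,.008)]
def fitsil(fs,masks,model,p0,win):
    def cost(p):
        c=0
        for f,m in zip(fs,masks):
            u,v=proj(f,[[p0[0],p0[1],.03]])[0].astype(int)
            sl=(slice(max(v-win,0),v+win),slice(max(u-win,0),u+win))
            c+=np.abs(sil(f,model(*p))[sl]-m[sl]).sum()
        return c
    r=minimize(cost,p0,method="Nelder-Mead",options=dict(initial_simplex=[p0,[p0[0]+.008,p0[1]],[p0[0],p0[1]+.008]],xatol=1e-4))
    return r.x,r.fun
def samp(f,P):
    g=cv2.cvtColor(f["pixels"],cv2.COLOR_BGR2GRAY).astype(np.float32)
    q=proj(f,P).astype(np.float32)
    return cv2.remap(g,q[:,:1],q[:,1:],cv2.INTER_LINEAR).ravel()
E
python3 - <<'E'
from fit import *
import pickle
S=pickle.load(open("scene.pkl","rb"));T=pickle.load(open("top.pkl","rb"))
def mask(f):
    h=cv2.cvtColor(f["pixels"],cv2.COLOR_BGR2HSV); return (h[...,1]<75).astype(float)
ms,mt=mask(S),mask(T)
cv2.imwrite("pics/mask.png",np.vstack([ms[100:260,70:420],mt[110:270,70:420]])*255)
for n,p in [("A",[.62,-.19]),("B",[.492,-.25])]:
    for k,fs,mm in [("top",[T],[mt]),("scene",[S],[ms]),("both",[T,S],[mt,ms])]:
        x,c=fitsil(fs,mm,roller,p,20); print(n,k,x.round(4),round(c,1))
tin=lambda x,y:[cyl(x,y,0,.04,.075)]
for k,fs,mm in [("top",[T],[mt]),("scene",[S],[ms]),("both",[T,S],[mt,ms])]:
    x,c=fitsil(fs,mm,tin,[.54,.2],55); print("tin",k,x.round(4),round(c,1))
# rollers in tin
for px in [(250,230),(290,120),(370,205),(135,258),(215,345)]:
    p=((px[0]+.5)/5-.5+70,(px[1]+.5)/5-.5+145)
    X0=ray(T,p,.04)[:2]
    for k,fs in [("top",[T]),("scene",[S]),("both",[T,S])]:
        def cost(q): return -sum(np.mean([samp(f,circ(*q,.04,r)).mean() for r in(.015,.017)])-samp(f,circ(*q,.04,.022)).mean()-samp(f,circ(*q,.04,.010)).mean()*.5 for f in fs)
        x0=list(X0)
        r=minimize(cost,x0,method="Nelder-Mead",options=dict(initial_simplex=[x0,[x0[0]+.006,x0[1]],[x0[0],x0[1]+.006]]))
        print(px,k,r.x.round(4),round(r.fun,1))
E
```

```text
A top [ 0.6357 -0.2038] 27.7
A scene [ 0.6374 -0.2013] 113.3
A both [ 0.6358 -0.2037] 148.8
B top [ 0.4968 -0.2677] 25.4
B scene [ 0.4976 -0.2657] 114.3
B both [ 0.4964 -0.2671] 144.1
tin top [0.543 0.206] 148.4
tin scene [0.5411 0.2069] 348.5
tin both [0.5426 0.206 ] 523.7
(250, 230) top [0.5438 0.2063] -27.0
(250, 230) scene [0.5445 0.2076] -10.2
(250, 230) both [0.544  0.2071] -34.1
(290, 120) top [0.5874 0.1912] -30.1
(290, 120) scene [0.5884 0.1929] -9.6
(290, 120) both [0.5877 0.192 ] -36.1
(370, 205) top [0.5526 0.1587] -28.2
(370, 205) scene [0.5535 0.1602] -8.9
(370, 205) both [0.5529 0.1594] -33.8
(135, 258) top [0.5331 0.2515] -35.3
(135, 258) scene [0.534  0.2526] -16.9
(135, 258) both [0.5334 0.252 ] -49.0
(215, 345) top [0.4985 0.2208] -32.2
(215, 345) scene [0.4992 0.2221] -12.5
(215, 345) both [0.4987 0.2215] -41.4[ WARN:0@1.220] global loadsave.cpp:1063 imwrite_ Unsupported depth image for selected encoder is fallbacked to CV_8U.
```

View pics/mask.png

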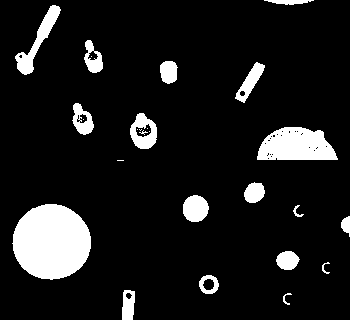

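Two grey rollers fit the description: A at top pixel (325,142) and B at (358,210). They are the same size as the ones in the tin. The part at (265,158) is fatter, the one at (279,234) is the sleeve, the coloured ones are look-alikes and the grey piece at (422,174) is a tool. A fits at (0.636,-0.2035) and B at (0.497,-0.267). The tin centre is (0.543,0.2065) with its x axis at 42°, so the gaps are at (0.577,0.237) and (0.509,0.176). I'll turn the tool to yaw 42°.

```bash
python3 -m handwheel '[[0,0,0.25,0,0,0.0282],[0,0,0.25,0,0,0.0282],[0,0,0.25,0,0,0.0282],[0,0,0.25,0,0,0.0282],[0,0,0.25,0,0,0.0282],[0,0,0.25,0,0,0.0282],[0,0,0.25,0,0,0.0282],[0,0,0.25,0,0,0.0282]]' -0.2 40; python3 -m handwheel '[[0,0,0.2,0,0,0.0282],[0,0,0.2,0,0,0.0282],[0,0,0,0,0,0.0282],[0,0,0,0,0,0]]'
cat > go.py <<'E'
import sys
from h import *
from scipy.spatial.transform import Rotation as Ro
s=bot.observe(); R=Ro.from_euler("xyz",s["tool_rot"])
tgt=np.array([float(a) for a in sys.argv[1:4]])
want=Ro.from_euler("xyz",[np.pi,0,np.radians(41.9)])
d=R.inv().apply(tgt-s["position"])/.025
print("t",round(s["clock"],2),"pos",s["position"].round(4),"yaw",np.degrees(s["tool_rot"]).round(1),"F",s["force"].round(1),"w",round(s["grip_width"],4))
print("total shift units",d.round(2),"rot units",((R.inv()*want).as_rotvec()/(2*np.pi)).round(4),"q",s["qpos"].round(2))
E
python3 go.py .636 -.2035 .16
```

```text
clock: 1.3
position: [0.2784, 0.5595, 0.1811]
tool_rot: [-3.142, 0.0, 1.256]
force: [-0.7, 1.3, 0.0]
grip_width: 0.0512
clock: 1.8
position: [0.2782, 0.5596, 0.1711]
tool_rot: [3.141, 0.0, 0.732]
force: [0.9, -0.4, -0.8]
grip_width: 0.0512
t 1.8 pos [0.2782 0.5596 0.1711] yaw [180.    0.   41.9] F [ 0.9 -0.4 -0.8] w 0.0512
total shift units [-9.75 32.27  0.46] rot units [0.0001 0.     0.0001] q [-1.5   0.63  0.45  1.67 -0.33  0.91 -1.76]
```

```bash
python3 -m handwheel '[[-0.3,1,0,0,0,0],[-0.3,1,0,0,0,0],[-0.3,1,0,0,0,0],[-0.3,1,0,0,0,0],[-0.3,1,0,0,0,0],[-0.3,1,0,0,0,0],[-0.3,1,0,0,0,0],[-0.3,1,0,0,0,0]]'; python3 -m handwheel '[[-0.3,1,0,0,0,0],[-0.3,1,0,0,0,0],[-0.3,1,0,0,0,0],[-0.3,1,0,0,0,0],[-0.3,1,0,0,0,0],[-0.3,1,0,0,0,0],[-0.3,1,0,0,0,0],[-0.3,1,0,0,0,0]]'
python3 go.py .636 -.2035 .16
```

```text
clock: 2.8
position: [0.3678, 0.3694, 0.1714]
tool_rot: [-3.142, -0.0, 0.734]
force: [0.5, -1.1, -0.1]
grip_width: 0.0512
clock: 3.8
position: [0.4564, 0.1804, 0.1714]
tool_rot: [3.142, -0.0, 0.734]
force: [0.3, 0.1, 0.2]
grip_width: 0.0515
t 3.8 pos [0.4564 0.1804 0.1714] yaw [180.  -0.  42.] F [0.3 0.1 0.2] w 0.0515
total shift units [-4.95 16.22  0.46] rot units [ 0.     -0.0001  0.0004] q [-0.86  0.43  0.48  2.02 -0.29  0.75 -1.04]
```

```bash
python3 -m handwheel '[[-0.3,1,0,0,0,0],[-0.3,1,0,0,0,0],[-0.3,1,0,0,0,0],[-0.3,1,0,0,0,0],[-0.3,1,0,0,0,0],[-0.3,1,0,0,0,0],[-0.3,1,0,0,0,0],[-0.3,1,0,0,0,0]]'; python3 -m handwheel '[[-0.3,1,0,0,0,0],[-0.3,1,0,0,0,0],[-0.3,1,0,0,0,0],[-0.3,1,0,0,0,0],[-0.3,1,0,0,0,0],[-0.3,1,0,0,0,0],[-0.3,1,0,0,0,0],[0,0,0,0,0,0]]'
python3 go.py .636 -.2035 .16
python3 - <<'E'
from fit import *
s=bot.observe()
f=bot.grab_frame("wrist"); im=f["pixels"].copy()
for P in [circ(.636,-.2035,.086,.008),circ(.636,-.2035,.036,.019),circ(.497,-.267,.086,.008)]:
    for q in proj(f,P): 
        if abs(q).max()<2000: cv2.circle(im,tuple(int(v) for v in q),0,(0,0,255),-1)
cv2.imwrite("pics/w1.png",im)
E
```

```text
clock: 4.8
position: [0.5451, -0.0086, 0.1714]
tool_rot: [3.142, -0.0, 0.734]
force: [-0.2, 0.1, 0.1]
grip_width: 0.0512
clock: 5.8
position: [0.6223, -0.1752, 0.1712]
tool_rot: [3.141, 0.001, 0.731]
force: [-0.4, 0.7, -0.1]
grip_width: 0.0515
t 5.8 pos [ 0.6223 -0.1752  0.1712] yaw [180.    0.   41.9] F [-0.4  0.7 -0.1] w 0.0515
total shift units [-0.35  1.21  0.45] rot units [ 0.0001  0.0001 -0.0001] q [-0.1   0.67  0.45  1.61 -0.34  0.94 -0.38]
```

View pics/w1.png

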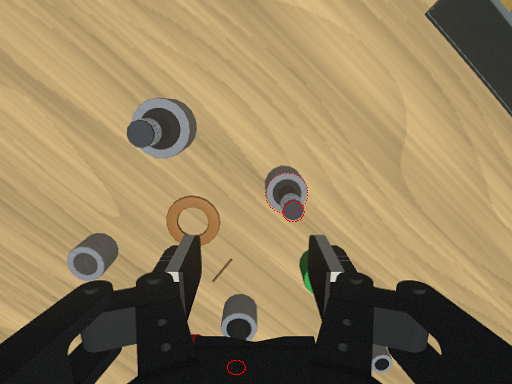

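The projected circles for roller A lie on the roller at wrist pixels (287,192) for the body and (292,210) for the stud. Its position is confirmed, so I'll descend and grip.

```bash
python3 -m handwheel '[[-0.17,0.6,0,0,0,0],[-0.18,0.61,0,0,0,0],[0,0,1,0,0,0],[0,0,1,0,0,0],[0,0,1,0,0,0],[0,0,1,0,0,0],[0,0,0.85,0,0,0],[0,0,0,0,0,0]]'; python3 go.py .636 -.2035 .05;  python3 -m handwheel '[[0,0,0,0,0,0],[0,0,0,0,0,0],[0,0,0,0,0,0],[0,0,0,0,0,0],[0,0,0,0,0,0]]' 1 60; python3 go.py .636 -.2035 .17
```

```text
clock: 6.85
position: [0.6355, -0.2013, 0.0486]
tool_rot: [-3.14, 0.001, 0.731]
force: [0.1, 0.4, -0.1]
grip_width: 0.051
t 6.85 pos [ 0.6355 -0.2013  0.0486] yaw [-1.799e+02  1.000e-01  4.190e+01] F [ 0.1  0.4 -0.1] w 0.051
total shift units [-0.05  0.08 -0.06] rot units [-0.0003  0.0002 -0.0001] q [-0.01  0.85  0.38  1.61 -0.41  0.76 -0.29]
clock: 7.48
position: [0.6369, -0.2015, 0.0512]
tool_rot: [3.14, -0.001, 0.731]
force: [-0.1, -1.1, 7.3]
grip_width: 0.0145
t 7.47 pos [ 0.6369 -0.2015  0.0512] yaw [ 1.799e+02 -1.000e-01  4.190e+01] F [-0.1 -1.1  7.3] w 0.0145
total shift units [-0.08  0.04 -4.75] rot units [ 0.0002 -0.0002 -0.0001] q [-0.02  0.84  0.38  1.61 -0.41  0.76 -0.29]
```

```bash
python3 -m handwheel '[[0,0,-0.5,0,0,0],[0,0,-1,0,0,0],[0,0,-1,0,0,0],[0,0,-1,0,0,0],[0,0,-1,0,0,0],[0,0,-0.5,0,0,0],[0,0,0,0,0,0]]'; python3 go.py .577 .237 .175
python3 - <<'E'
from fit import *
f=bot.grab_frame("wrist"); cv2.imwrite("pics/w2.png",f["pixels"])
f=bot.grab_frame("scene"); cv2.imwrite("pics/s2.png",cv2.resize(f["pixels"][60:300,30:330],None,fx=2.4,fy=2.4))
E
```

```text
clock: 8.35
position: [0.6365, -0.2012, 0.1757]
tool_rot: [3.141, -0.001, 0.731]
force: [-0.1, 0.2, -4.6]
grip_width: 0.0144
t 8.35 pos [ 0.6365 -0.2012  0.1757] yaw [180.   -0.   41.9] F [-0.1  0.2 -4.6] w 0.0144
total shift units [  9.93 -14.64   0.02] rot units [ 0.0001 -0.0001 -0.0001] q [-0.06  0.69  0.45  1.55 -0.34  0.98 -0.35]
```

View pics/w2.png

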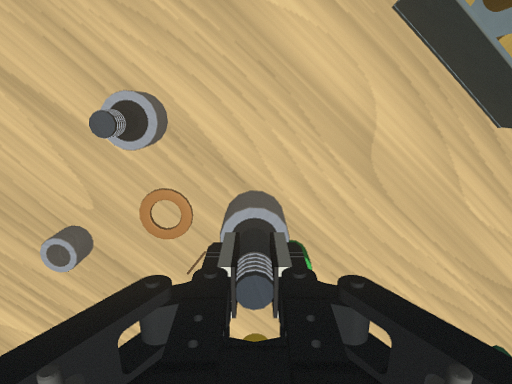

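View pics/s2.png

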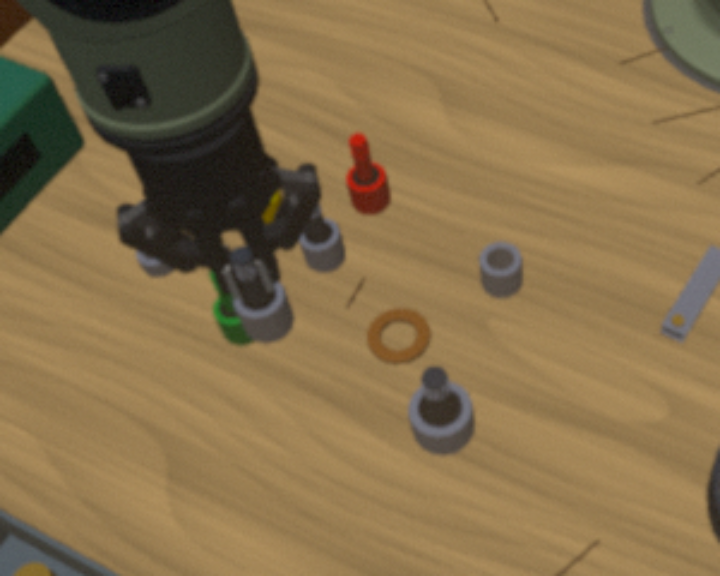

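Roller A is held upright, with the wrist carrying 4.6 N. I'll carry it to the +x gap with its underside at about 0.125 m.

```bash
python3 -m handwheel '[[0.4,-0.6,0,0,0,0],[0.68,-1,0,0,0,0],[0.68,-1,0,0,0,0],[0.68,-1,0,0,0,0],[0.68,-1,0,0,0,0],[0.68,-1,0,0,0,0],[0.68,-1,0,0,0,0],[0.68,-1,0,0,0,0]]'; python3 -m handwheel '[[0.68,-1,0,0,0,0],[0.68,-1,0,0,0,0],[0.68,-1,0,0,0,0],[0.68,-1,0,0,0,0],[0.68,-1,0,0,0,0],[0.68,-1,0,0,0,0],[0.4,-0.6,0,0,0,0],[0.3,-0.4,0,0,0,0]]';python3 -m handwheel '[[0,0,0,0,0,0],[0,0,0,0,0,0]]'; python3 go.py .5787 .2383 .175
python3 - <<'E'
from fit import *
f=bot.grab_frame("wrist"); cv2.imwrite("pics/w3.png",f["pixels"])
f=bot.grab_frame("scene"); cv2.imwrite("pics/s3.png",cv2.resize(f["pixels"][150:330,280:460],None,fx=3.3,fy=3.3))
E
```

```text
clock: 9.45
position: [0.6047, 0.0284, 0.1743]
tool_rot: [-3.141, 0.001, 0.731]
force: [-0.2, -0.2, -4.6]
grip_width: 0.0141
clock: 10.45
position: [0.5772, 0.2373, 0.1747]
tool_rot: [-3.142, 0.001, 0.731]
force: [-0.1, -0.5, -3.4]
grip_width: 0.0142
clock: 10.7
position: [0.578, 0.2353, 0.1751]
tool_rot: [3.141, 0.0, 0.729]
force: [0.0, -0.4, -4.1]
grip_width: 0.0139
t 10.7 pos [0.578  0.2353 0.1751] yaw [180.    0.   41.8] F [ 0.  -0.4 -4.1] w 0.0139
total shift units [ 0.1  -0.07  0.  ] rot units [ 0.0001  0.0001 -0.0003] q [-0.79  0.63  0.47  1.67 -0.34  0.92 -1.03]
```

View pics/w3.png

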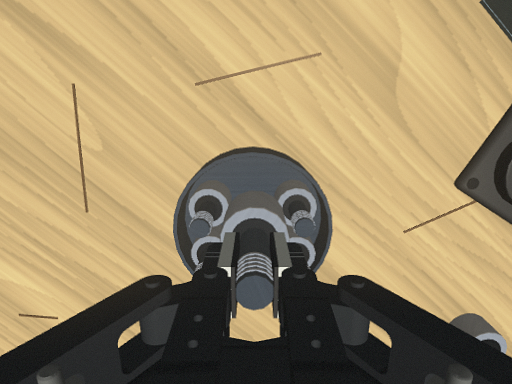

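View pics/s3.png

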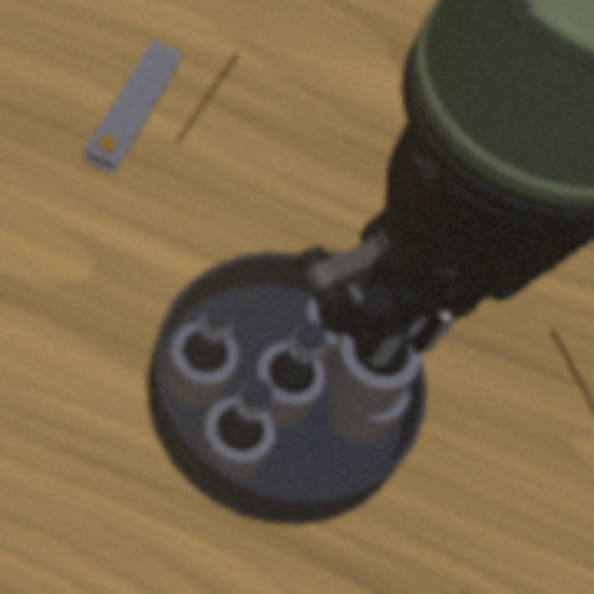

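```bash
python3 -m handwheel '[[0.07,-0.05,0,0,0,0],[0,0,0.6,0,0,0],[0,0,0.8,0,0,0],[0,0,0.8,0,0,0],[0,0,0.8,0,0,0],[0,0,0.8,0,0,0],[0,0,0.6,0,0,0],[0,0,0,0,0,0]]'; python3 go.py .5787 .2383 .055
```

```text
clock: 11.8
position: [0.5777, 0.2383, 0.0639]
tool_rot: [-3.141, 0.002, 0.731]
force: [-0.4, 0.9, -4.0]
grip_width: 0.0145
t 11.8 pos [0.5777 0.2383 0.0639] yaw [-1.80e+02  1.00e-01  4.19e+01] F [-0.4  0.9 -4. ] w 0.0145
total shift units [0.03 0.03 0.35] rot units [-0.0001  0.0003 -0.0001] q [-0.74  0.78  0.39  1.73 -0.42  0.72 -0.97]
```

```bash
python3 -m handwheel '[[0,0,0.15,0,0,0],[0,0,0.15,0,0,0],[0,0,0.05,0,0,0],[0,0,0,0,0,0]]'; python3 go.py .5787 .2383 .055
```

```text
clock: 12.3
position: [0.5782, 0.2386, 0.0564]
tool_rot: [3.142, -0.0, 0.731]
force: [-0.2, 0.2, -4.7]
grip_width: 0.0144
t 12.3 pos [0.5782 0.2386 0.0564] yaw [180.   -0.   41.9] F [-0.2  0.2 -4.7] w 0.0144
total shift units [0.01 0.02 0.06] rot units [ 0.     -0.     -0.0001] q [-0.74  0.79  0.38  1.73 -0.42  0.7  -0.97]
```

```bash
python3 -m handwheel '[[0,0,0.06,0,0,0],[0,0,0.04,0,0,0],[0,0,0,0,0,0]]'; python3 go.py .5787 .2383 .055
```

```text
clock: 12.68
position: [0.5786, 0.2387, 0.0552]
tool_rot: [-3.141, -0.001, 0.731]
force: [-5.7, -1.0, 17.9]
grip_width: 0.0141
t 12.68 pos [0.5786 0.2387 0.0552] yaw [-1.80e+02 -1.00e-01  4.19e+01] F [-5.7 -1.  17.9] w 0.0141
total shift units [-0.01  0.02  0.01] rot units [-0.     -0.0002 -0.0001] q [-0.74  0.79  0.38  1.73 -0.42  0.7  -0.97]
```

It has reached the floor (18 N). I'll release with a small opening and rise.

```bash
python3 -m handwheel '[[0,0,-0.03,0,0,0],[0,0,0,0,0,0],[0,0,0,0,0,0]]' 0.3; python3 go.py .577 .238 .17; python3 -m handwheel '[[0,0,-0.3,0,0,0],[0,0,-0.8,0,0,0],[0,0,-1,0,0,0],[0,0,-1,0,0,0],[0,0,-1,0,0,0],[0,0,-0.5,0,0,0]]'; python3 go.py .497 -.267 .17
python3 - <<'E'
from fit import *
f=bot.grab_frame("wrist"); cv2.imwrite("pics/w4.png",f["pixels"])
E
```

```text
clock: 13.05
position: [0.5783, 0.2386, 0.0545]
tool_rot: [3.141, -0.0, 0.731]
force: [-0.3, -0.1, -0.6]
grip_width: 0.0298
t 13.05 pos [0.5783 0.2386 0.0545] yaw [180.   -0.   41.9] F [-0.3 -0.1 -0.6] w 0.0298
total shift units [-0.05 -0.02 -4.62] rot units [ 0.     -0.     -0.0001] q [-0.74  0.79  0.38  1.73 -0.42  0.7  -0.97]
clock: 13.8
position: [0.5787, 0.2387, 0.172]
tool_rot: [3.141, -0.002, 0.731]
force: [0.0, -0.3, -0.7]
grip_width: 0.0295
t 13.8 pos [0.5787 0.2387 0.172 ] yaw [ 1.80e+02 -1.00e-01  4.19e+01] F [ 0.  -0.3 -0.7] w 0.0295
total shift units [-15.93  12.89   0.05] rot units [ 0.0001 -0.0004 -0.0001] q [-0.79  0.64  0.47  1.67 -0.35  0.91 -1.03]
```

View pics/w4.png

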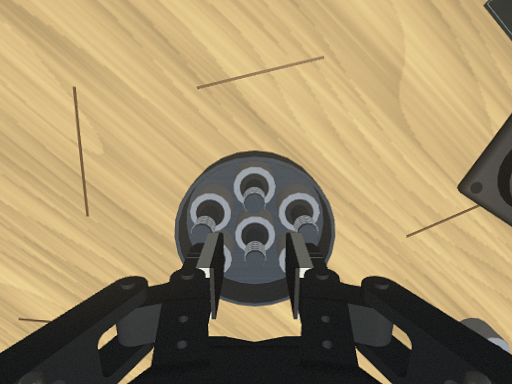

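The wrist picture shows the roller standing upright at (255,187), with the opposite side still empty. Next is roller B.

```bash
python3 -m handwheel '[[-0.6,0.48,0,0,0,0],[-1,0.81,0,0,0,0],[-1,0.81,0,0,0,0],[-1,0.81,0,0,0,0],[-1,0.81,0,0,0,0],[-1,0.81,0,0,0,0],[-1,0.81,0,0,0,0],[-1,0.81,0,0,0,0]]' -0.2; python3 -m handwheel '[[-1,0.81,0,0,0,0],[-1,0.81,0,0,0,0],[-1,0.81,0,0,0,0],[-1,0.81,0,0,0,0],[-1,0.81,0,0,0,0],[-1,0.81,0,0,0,0],[-0.5,0.4,0,0,0,0],[0,0,0,0,0,0]]'; python3 go.py .497 -.267 .17
python3 - <<'E'
from fit import *
f=bot.grab_frame("wrist"); im=f["pixels"].copy()
for P in [circ(.497,-.267,.036,.019),circ(.497,-.267,.086,.008)]:
    for q in proj(f,P): 
        if abs(q).max()<2000: cv2.circle(im,tuple(int(v) for v in q),0,(0,0,255),-1)
cv2.imwrite("pics/w5.png",im)
f=bot.grab_frame("top"); cv2.imwrite("pics/t5.png",cv2.resize(f["pixels"][145:240,70:175],None,fx=5,fy=5,interpolation=cv2.INTER_CUBIC))
import pickle; pickle.dump(f,open("top2.pkl","wb"))
E
```

```text
clock: 14.85
position: [0.5381, -0.0047, 0.1689]
tool_rot: [-3.141, 0.001, 0.73]
force: [0.6, 0.0, -0.3]
grip_width: 0.0509
clock: 15.85
position: [0.5053, -0.2099, 0.1692]
tool_rot: [-3.141, 0.001, 0.729]
force: [-0.3, -0.7, -0.3]
grip_width: 0.051
t 15.85 pos [ 0.5053 -0.2099  0.1692] yaw [-180.     0.    41.8] F [-0.3 -0.7 -0.3] w 0.051
total shift units [-1.77  1.48 -0.03] rot units [-0.0001  0.0001 -0.0004] q [-0.06  0.52  0.48  1.89 -0.32  0.81 -0.25]
```

View pics/w5.png

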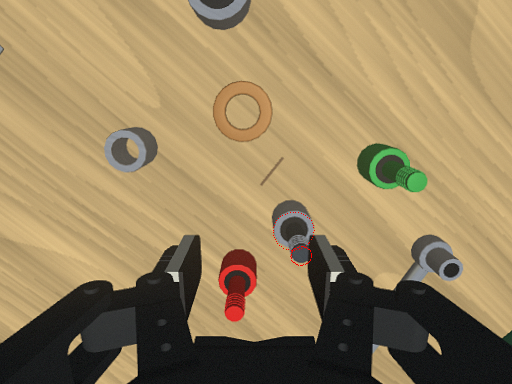

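View pics/t5.png

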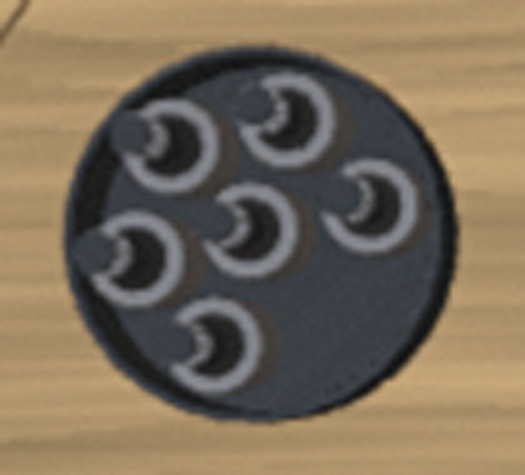

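Roller A stands in its gap, at tin-crop pixel (175,147). Roller B's overlay, stud at (300,254), lies on the roller, so I'll descend.

```bash
python3 -m handwheel '[[-0.88,0.74,0,0,0,0],[-0.89,0.74,0,0,0,0],[0,0,0.8,0,0,0],[0,0,0.8,0,0,0],[0,0,0.8,0,0,0],[0,0,0.8,0,0,0],[0,0,0.8,0,0,0],[0,0,0.75,0,0,0]]'; python3 -m handwheel '[[0,0,0,0,0,0]]'; python3 go.py .497 -.267 .05
```

```text
clock: 16.95
position: [0.4982, -0.2649, 0.0499]
tool_rot: [-3.141, -0.0, 0.732]
force: [-0.2, 0.5, 0.0]
grip_width: 0.0514
clock: 17.08
position: [0.4974, -0.2652, 0.0497]
tool_rot: [-3.14, 0.001, 0.732]
force: [0.2, -0.5, 0.7]
grip_width: 0.0513
t 17.07 pos [ 0.4974 -0.2652  0.0497] yaw [-179.9    0.    41.9] F [ 0.2 -0.5  0.7] w 0.0513
total shift units [-0.06  0.04 -0.01] rot units [-0.0003  0.0001  0.    ] q [ 0.13  0.72  0.36  1.9  -0.43  0.6  -0.07]
```

```bash
python3 -m handwheel '[[0,0,0,0,0,0],[0,0,0,0,0,0],[0,0,0,0,0,0],[0,0,0,0,0,0],[0,0,0,0,0,0]]' 1 60; python3 -m handwheel '[[0,0,-0.5,0,0,0],[0,0,-1,0,0,0],[0,0,-1,0,0,0],[0,0,-1,0,0,0],[0,0,-1,0,0,0],[0,0,-0.5,0,0,0],[0,0,0,0,0,0]]'; python3 go.py .5101 .1768 .175
cat > tinfit.py <<'E'
from fit import *
def tinfit(T,pts):
  for x0 in pts:
    x0=list(x0)
    def cost(q): return -(np.mean([samp(T,circ(*q,.04,r)).mean() for r in(.015,.017)])-samp(T,circ(*q,.04,.022)).mean()-samp(T,circ(*q,.04,.010)).mean()*.5)
    r=minimize(cost,x0,method="Nelder-Mead",options=dict(initial_simplex=[x0,[x0[0]+.006,x0[1]],[x0[0],x0[1]+.006]]))
    print(np.round(x0,4),r.x.round(4),round(r.fun,1))
PTS=[(.5774,.2372),(.509,.1758),(.5438,.2063),(.5874,.1912),(.5526,.1587),(.5331,.2515),(.4985,.2208)]
E
python3 - <<'E'
from tinfit import *
import pickle
tinfit(pickle.load(open("top2.pkl","rb")),PTS)
f=bot.grab_frame("wrist"); cv2.imwrite("pics/w6.png",f["pixels"])
E
```

```text
clock: 17.7
position: [0.4982, -0.2662, 0.0515]
tool_rot: [3.141, -0.001, 0.731]
force: [-1.1, 1.0, 7.0]
grip_width: 0.0148
clock: 18.58
position: [0.498, -0.2662, 0.1764]
tool_rot: [3.141, -0.001, 0.731]
force: [-0.4, 0.2, -4.1]
grip_width: 0.0144
t 18.57 pos [ 0.498  -0.2662  0.1764] yaw [179.9  -0.   41.9] F [-0.4  0.2 -4.1] w 0.0144
total shift units [ 12.19 -12.87   0.05] rot units [ 0.0001 -0.0001 -0.0001] q [ 0.05  0.54  0.48  1.84 -0.32  0.84 -0.15]
[0.5774 0.2372] [0.5778 0.2375] -38.5
[0.509  0.1758] [0.5093 0.1786] 31.0
[0.5438 0.2063] [0.5438 0.2063] -29.8
[0.5874 0.1912] [0.5873 0.1911] -32.5
[0.5526 0.1587] [0.5525 0.1588] -29.9
[0.5331 0.2515] [0.5331 0.2514] -38.5
[0.4985 0.2208] [0.4986 0.2208] -35.2
```

View pics/w6.png

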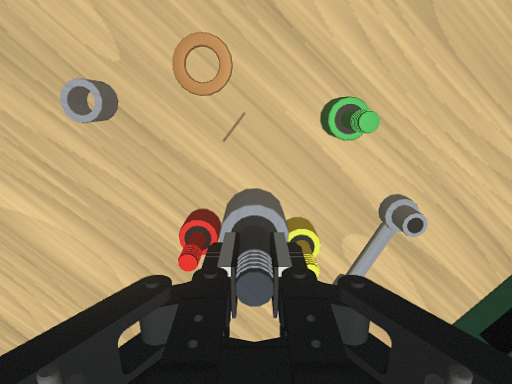

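Roller B is held upright and red and yellow were not disturbed. I'll carry it to the −x gap.

```bash
python3 -m handwheel '[[0.5,-0.5,0,0,0,0],[0.95,-1,0,0,0,0],[0.95,-1,0,0,0,0],[0.95,-1,0,0,0,0],[0.95,-1,0,0,0,0],[0.95,-1,0,0,0,0],[0.95,-1,0,0,0,0],[0.95,-1,0,0,0,0]]'; python3 -m handwheel '[[0.95,-1,0,0,0,0],[0.95,-1,0,0,0,0],[0.95,-1,0,0,0,0],[0.95,-1,0,0,0,0],[0.9,-1,0,0,0,0],[0.35,-0.37,0,0,0,0],[0,0,0,0,0,0],[0,0,0,0,0,0]]'; python3 go.py .5101 .1768 .175;python3 - <<'E'
from fit import *
f=bot.grab_frame("wrist"); cv2.imwrite("pics/w7.png",f["pixels"])
E
```

```text
clock: 19.62
position: [0.505, -0.0052, 0.1751]
tool_rot: [-3.141, 0.001, 0.731]
force: [0.0, 0.3, -4.6]
grip_width: 0.014
clock: 20.62
position: [0.51, 0.1759, 0.1756]
tool_rot: [3.141, 0.001, 0.73]
force: [-0.4, 0.0, -3.8]
grip_width: 0.0146
t 20.62 pos [0.51   0.1759 0.1756] yaw [180.    0.   41.8] F [-0.4  0.  -3.8] w 0.0146
total shift units [ 0.03 -0.03  0.03] rot units [ 0.      0.0001 -0.0003] q [-0.79  0.5   0.48  1.9  -0.31  0.81 -0.99]
```

View pics/w7.png

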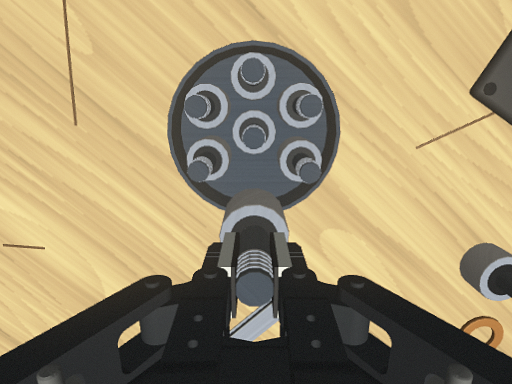

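Aligned and symmetric in the wrist view: tin axis at column 254, roller at column 254. I'll lower it.

```bash
python3 -m handwheel '[[0.03,-0.03,0.6,0,0,0],[0,0,0.8,0,0,0],[0,0,0.8,0,0,0],[0,0,0.8,0,0,0],[0,0,0.8,0,0,0],[0,0,0.6,0,0,0],[0,0,0,0,0,0]]'; python3 go.py .5101 .1768 .055
```

```text
clock: 21.55
position: [0.5097, 0.1775, 0.0647]
tool_rot: [-3.141, 0.002, 0.73]
force: [-0.4, 0.4, -2.9]
grip_width: 0.0142
t 21.55 pos [0.5097 0.1775 0.0647] yaw [-1.80e+02  1.00e-01  4.18e+01] F [-0.4  0.4 -2.9] w 0.0142
total shift units [-0.    0.03  0.39] rot units [-0.0001  0.0003 -0.0002] q [-0.71  0.67  0.37  1.96 -0.42  0.59 -0.9 ]
```

```bash
python3 -m handwheel '[[0,0,0.15,0,0,0],[0,0,0.15,0,0,0],[0,0,0.05,0,0,0],[0,0,0,0,0,0]]'; python3 go.py .5101 .1768 .055; python3 -m handwheel '[[0,0,0.05,0,0,0],[0,0,0,0,0,0]]'
```

```text
clock: 22.05
position: [0.5103, 0.1781, 0.0572]
tool_rot: [3.142, -0.0, 0.731]
force: [-0.4, -0.4, -3.2]
grip_width: 0.0143
t 22.05 pos [0.5103 0.1781 0.0572] yaw [180.   -0.   41.9] F [-0.4 -0.4 -3.2] w 0.0143
total shift units [-0.04  0.03  0.09] rot units [ 0.     -0.     -0.0001] q [-0.7   0.68  0.36  1.96 -0.42  0.57 -0.9 ]
clock: 22.3
position: [0.5102, 0.1781, 0.0558]
tool_rot: [-3.142, 0.0, 0.731]
force: [-0.3, 0.2, -4.2]
grip_width: 0.0146
```

```bash
python3 -m handwheel '[[0,0,0.05,0,0,0],[0,0,0,0,0,0]]'
```

```text
clock: 22.55
position: [0.5105, 0.1782, 0.0554]
tool_rot: [-3.141, -0.001, 0.731]
force: [-5.8, 0.2, 18.7]
grip_width: 0.0144
```

Floor contact again (19 N). I'll release, rise, and clear the arm away from the tin.

```bash
python3 -m handwheel '[[0,0,-0.03,0,0,0],[0,0,0,0,0,0],[0,0,0,0,0,0]]' 0.3; python3 -m handwheel '[[0,0,-0.3,0,0,0],[0,0,-0.8,0,0,0],[0,0,-1,0,0,0],[0,0,-1,0,0,0],[0,0,-1,0,0,0],[0,0,-1,0,0,0]]'; python3 -m handwheel '[[-0.5,0.5,0,0,0,0],[-0.9,1,0,0,0,0],[-0.9,1,0,0,0,0],[-0.9,1,0,0,0,0],[-0.9,1,0,0,0,0],[-0.9,1,0,0,0,0],[-0.5,0.5,0,0,0,0],[0,0,0,0,0,0]]'; python3 -m handwheel '[[0,0,0,0,0,0],[0,0,0,0,0,0]]'
python3 - <<'E'
from tinfit import *
f=bot.grab_frame("top"); tinfit(f,PTS)
a=cv2.resize(f["pixels"][145:240,70:175],None,fx=4,fy=4,interpolation=cv2.INTER_CUBIC)
g=bot.grab_frame("scene"); b=cv2.resize(g["pixels"][215:315,320:420],(380,380),interpolation=cv2.INTER_CUBIC)
tinfit(g,PTS)
cv2.imwrite("pics/end.png",np.hstack([a[:380,:420],b]))
E
```

```text
clock: 22.92
position: [0.5103, 0.178, 0.0553]
tool_rot: [3.141, -0.0, 0.731]
force: [0.1, -0.4, -0.5]
grip_width: 0.0301
clock: 23.68
position: [0.5102, 0.178, 0.1841]
tool_rot: [3.142, -0.0, 0.731]
force: [0.0, 0.5, 0.4]
grip_width: 0.0301
clock: 24.68
position: [0.5076, -0.0264, 0.1827]
tool_rot: [-3.141, 0.0, 0.729]
force: [1.4, -0.1, -0.2]
grip_width: 0.0297
clock: 24.92
position: [0.508, -0.0244, 0.1827]
tool_rot: [-3.141, -0.0, 0.732]
force: [-0.9, -0.5, 1.0]
grip_width: 0.0301
[0.5774 0.2372] [0.5778 0.2375] -38.0
[0.509  0.1758] [0.51   0.1779] -29.6
[0.5438 0.2063] [0.5438 0.2062] -29.4
[0.5874 0.1912] [0.5873 0.1912] -31.8
[0.5526 0.1587] [0.5527 0.1594] -24.4
[0.5331 0.2515] [0.533  0.2514] -37.9
[0.4985 0.2208] [0.4986 0.2208] -34.2
[0.5774 0.2372] [0.5787 0.2385] -14.1
[0.509  0.1758] [0.5107 0.1793] -11.3
[0.5438 0.2063] [0.5447 0.2076] -8.0
[0.5874 0.1912] [0.5882 0.1928] -9.9
[0.5526 0.1587] [0.5536 0.1602] -7.6
[0.5331 0.2515] [0.5338 0.2526] -13.5
[0.4985 0.2208] [0.4991 0.2222] -12.2
```

View pics/end.png

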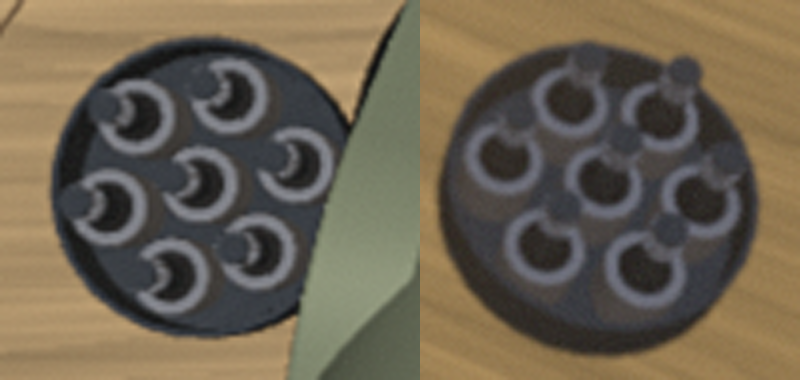

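Both views show the full cluster of seven, upright and level. Each added roller is within about 3 mm of its gap point, and the arm is clear of everything. I'll hand it in.

```bash
python3 -c "
from workcell import bot
print(bot.job_done())"
```

```text
the job is handed in; nothing more can be done
None
```

The cluster is complete: I stood both plain 38 mm rollers stud up in the two opposite gaps of the tin and handed the job in at about 25 s of the 58 s allowed. I left the fatter roller, the sleeve and the coloured look-alikes alone.

- **Position:** In the last top picture the two rollers fit within about 0.5 mm and 2.5 mm of my estimated gap points. In the scene picture they fit within about 2 mm and 4 mm. The two cameras differ by about 1.5 mm, which is within their calibration, and the limit is 16 mm.
- **Seating:** Both rollers stand upright and level with the others in both views. Each was pressed to the tin floor until the wrist force read 18–19 N before I let go. I judged upright by eye and did not measure the angle.
- **Other rollers:** In the top view four of the original five stayed put. The fifth read 0.7 mm off in a partly hidden part of the picture, but the scene view showed it unmoved.
- **Arm:** It was clear of everything when I handed in, and no check failed.

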